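Hold a meter on the vacuum plate with its ball valve

TASK

The ball valve of the vacuum plate was left half open: turn its red handle fully shut, up to its stop. Then lay the orange multimeter face up on the grey pad, centred and square so that it covers the rubber seal, let go of it there without dropping it, and turn the handle fully open, up to the other stop, so that the plate holds the meter. Leave the dark meter where it lies.

Things in the scene. Friction and masses are not known exactly. Their poses are not given: they have to be found in the camera images.
- pad_centre (a point): Centre of the top face of the vacuum plate's grey pad, 23 mm above the bench. Pad 88 mm (x) by 162 mm (y); flush black rubber seal 44 mm (x) by 104 mm (y) round this point. The meter's long side goes along this y. x points away from the robot to the valve's pipe, y to the left along the pipe, z up.
- plate: Fixed aluminium plate under the pad, 15 mm thick, from x -60 to +130 and y -85 to +85 mm; origin under the pad's centre, axes as pad_centre. A brass pipe runs along y at x +100, its top 50 mm above the bench, with an aluminium port block (55 mm high) at y +60.
- valve_pivot (a point): On the vertical turning axis of the valve's red handle, at the handle's mid-height, 77 mm above the bench; x +100, y -50, z +54 mm from pad_centre, same axes. The brass valve body below is 30 mm wide and up to 57 mm high above the bench; a stem 20 mm in diameter joins it to the handle.
- handle_grip (a point): On the red plastic sleeve of the valve handle, 68 mm out from valve_pivot, mid-height, 77 mm above the bench. The sleeve is a bar 14 mm wide, 16 mm high, from 31 to 103 mm out. x points outwards along the handle, z up, y to the side it moves to as it opens. When over the pipe, the sleeve clears it by 19 mm.
- valve (a joint): Angle of the valve handle. 0: fully shut, handle square across the pipe, pointing along +x of pad_centre (away from the pad), on its stop. 1.571: fully open, handle in line with the pipe, pointing along +y of pad_centre, on the other stop. It grows counter-clockwise seen from above. Stays where it is left; it takes 3 to 5 N at the sleeve to turn.
- meter_orange_mid (a point): Orange multimeter lying face up, 146 mm long (x) by 68 mm wide (y), the case 32 mm high, with the dial 46 mm high over all; about 0.36 kg, loose. This point is the centre of the case, 16 mm above its underside. x along the length, z up. Grasp across the 68 mm width.
- meter_orange: The same orange multimeter; origin at the centre of its underside.
- meter_dark_mid (a point): A dark grey multimeter of the same shape and size, to be left alone; centre of its case, 16 mm above its underside.

How it is judged:
By the outcome, as a careful person would: the job done as asked, in the order asked, and still so for the second after the job is handed in, with the robot touching nothing.
It also fails if it takes over 69 s, if anything falls off the work surface, if the arm or the gripper's body presses on something with over 40 N, if the wrist force passes 120 N, or if a joint passes its speed limit or range.

ROBOT

A 7-joint arm with a two-finger parallel gripper is mounted at the origin on a cart in front of the work surface, level with it; the furniture and walls round the work are solid. World frame = base frame: x ahead of the robot, y to its left, z up, the work surface at z = 0. Lengths are in m, angles in rad, forces in N, time in s.
With the tool pointing down it reaches from about 0.4 to 0.875 m from the base axis. Payload 6.5 kg.
Tool frame: the origin (TCP) lies at the very end of the fingers, on their centre line; the grasp point (between the pads) lies 19 mm behind it; z points along the fingers, y is the line along which they close (so a half turn about z gives the same grasp; the last joint's range is limited). The gripper opens to 88 mm and grips with 3 to 60 N. Pads are 18 mm wide; open, the fingers measure 123 mm over their backs; the gripper's body (75 mm by 187 mm) begins 45 mm behind the grasp point.
Start: joints at [1.164, 0.536, -0.004, 1.538, 0.003, 1.067, -0.071], TCP at [0.217, -0.613, 0.239] pointing down, gripper open.
Joint ranges: [-2.7, 2.7], [-0.37, 2.16], [-1.27, 1.26], [0.24, 2.4], [-1.31, 4.45], [0.19, 1.91], [-2.76, 2.76]. Speed limits (rad/s): [2.39, 2.39, 3.14, 3.14, 3.14, 3.14, 3.14].

INTERFACE

Orientations are given as a unit quaternion [x, y, z, w].
In Python, from bench import observe, capture, sign_off gives the robot as it stands.
- The arm moves only by the shell command python3 -m handwheel 'ROWS' [OPENING]. ROWS is JSON, a list of rows, each a list of 6 numbers: the shift along the tool's x, y, z in m, then the turn, a rotation vector about the tool's x, y, z in rad. In form: [[dx, dy, dz, rx, ry, rz], ...]. A call has 1 to 10 rows; each row is the pose to reach, as a shift and turn from the pose commanded when the call began, along the tool's axes at that moment; what a row does not reach only later rows make up. A row lasts 1/12 s, in which the tool goes at most 41.7 mm and 7.16 degrees, less where a joint would pass 70% of its speed; a pose out of reach is approached as far as the arm can. A call with a gripper value outside its range is refused whole. OPENING is the opening, from 0 (shut) to 1 (fully open), set as the call begins (- or left out, the last holds). The fingers move at their own pace and stop on an object; the grip force is fixed at half the most. Time passes only in rows, so rows that repeat a pose let the fingers close. It gives the time, the measured TCP pose, the force, the opening and the grip force at its end, in the units of the state.
- observe(): the state, without advancing time (a new reading comes with each control period).
- capture(name): name is "scene" or "top" or "wrist"; returns a dict with "frame" (384x512x3 uint8, red, green, blue), "depth" (384x512 float32, m along the optical axis (not along the pixel's ray), 0 where there is no reading), "camera_matrix" (3x3 intrinsics, pixels), "T" (4x4, takes a point from camera to world coordinates); the wrist camera has in their place "hand_eye" (4x4, takes a point from camera to tool coordinates, whose origin is the TCP and whose axes are the flange's). Camera axes: x right, y down, z forward; pixel columns grow to the right and rows downward; lengths in m; the calibration is good to about 2 mm. A picture is of the moment at which its call begins: read the wrist's pose just before it.
- sign_off(): hands the job in; it is judged then, once.
The state is a dict: "time": time; "joint_positions": joint angles; "joint_vel": joint speeds; "joint_torque": joint torques, N m; "tcp_pos": TCP position; "orientation": TCP orientation; "contact_force": force on the tool from outside, world axes, zero at the start; "torque": the same for the moment, N m; "finger_gap": finger opening in m; "grasp_force": force on a finger pad.
Only numpy, scipy, OpenCV 4.12 (cv2) and the standard library are available. Lean on these libraries where they do the work, as an engineer would, in place of code of your own. Each camera call takes 0.05 s, during which the arm holds its last target. There are 200 camera calls.

## Working session

There is one attempt and no reset: what is moved stays moved. The work goes in short steps, Python scripts to look and compute and a shell command to move; the robot and the scene stay as the last step left them, time stands still between calls to the robot, and variables do not carry over. Pictures are saved under pics/ and viewed, at most 14 in all, crops included, and the job is handed in when it is done.

```bash
mkdir -p pics; ls; python3 - <<'E'
from bench import observe,capture
import cv2,numpy as np
s=observe();print({k:np.round(v,3).tolist() for k,v in s.items()})
for n in("top","scene"):
    c=capture(n);np.savez(f"{n}.npz",**c);cv2.imwrite(f"pics/{n}0.png",c["frame"][:,:,::-1]);print(np.round(c["T"],3).tolist(),c["camera_matrix"].tolist())
E
```

```text
pics
{'time': 0.0, 'joint_positions': [1.164, 0.537, -0.004, 1.539, 0.003, 1.067, -0.071], 'joint_vel': [-0.0, 0.001, -0.0, 0.0, -0.001, -0.0, -0.001], 'joint_torque': [-0.0, -57.097, 0.991, -25.16, -0.056, 0.018, 0.0], 'tcp_pos': [0.217, -0.612, 0.238], 'orientation': [0.986, 0.17, -0.0, -0.001], 'contact_force': [0.132, -0.836, 0.935], 'torque': [0.046, -0.023, 0.029], 'grasp_force': 0.0, 'finger_gap': 0.088}
[[-0.006, -0.979, 0.201, 0.259], [-1.0, 0.007, 0.001, 0.098], [-0.003, -0.201, -0.98, 1.389], [0.0, 0.0, 0.0, 1.0]] [[454.53250462144524, 0.0, 250.72891243818344], [0.0, 454.53250462144524, 185.29501568278366], [0.0, 0.0, 1.0]]
[[-0.726, -0.265, 0.634, -0.047], [-0.687, 0.312, -0.657, 0.695], [-0.023, -0.912, -0.409, 0.456], [0.0, 0.0, 0.0, 1.0]] [[374.4828156539763, 0.0, 250.79803344150466], [0.0, 374.4828156539763, 192.3182249956228], [0.0, 0.0, 1.0]]
```

View pics/top0.png

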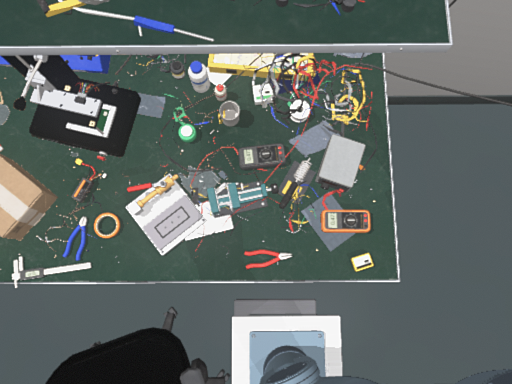

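View pics/scene0.png

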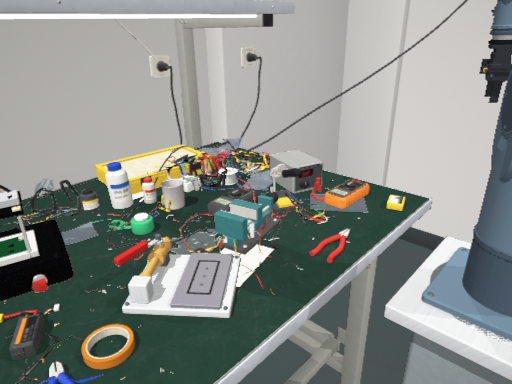

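The top view shows the plate at about (172,218), with the red handle near (140,187). The orange meter is at (346,221), the dark meter at (262,156), and a teal vise stands between plate and meter. I'll enlarge both areas.

```bash
python3 - <<'E'
import cv2,numpy as np
f=np.load("top.npz")["frame"][:,:,::-1]
a=cv2.resize(f[165:265,110:240],None,fx=6,fy=6,interpolation=cv2.INTER_CUBIC)[:600]
b=cv2.resize(f[170:270,280:390],None,fx=5,fy=5,interpolation=cv2.INTER_CUBIC)
cv2.imwrite("pics/a.png",a);cv2.imwrite("pics/b.png",b)
E
```

```text
(no output)
```

View pics/a.png

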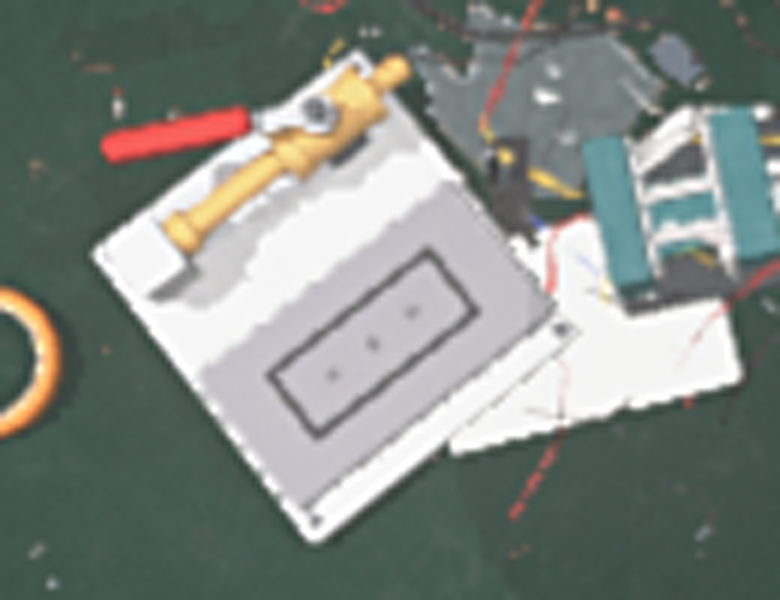

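View pics/b.png

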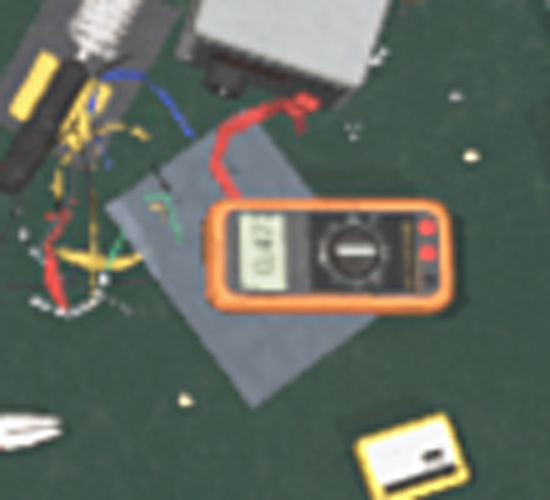

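The crop of the plate shows the seal corners at (430,247), (478,312), (317,438) and (270,374), the pivot at (318,108) and the sleeve tip at (103,150). In the other crop the meter spans x 205–455 and y 198–313. Next I'll convert these to world positions.

```bash
cat > h.py <<'E'
import numpy as np,cv2
def ray(c,uv,z):
    "pixel -> world point at height z"
    K,T=c["camera_matrix"],c["T"]; d=T[:3,:3]@np.linalg.inv(K)@[*uv,1]; o=T[:3,3]
    return o+d*(z-o[2])/d[2]
def cloud(c,T):
    K=c["camera_matrix"];v,u=np.mgrid[:384,:512];D=c["depth"]
    P=np.stack([(u-K[0,2])/K[0,0]*D,(v-K[1,2])/K[1,1]*D,D],-1)
    return P@T[:3,:3].T+T[:3,3]
E
python3 - <<'E'
from h import *
c=dict(np.load("top.npz"))
A=lambda p,s,o:(np.array(p)+.5)/s-.5+o
S=np.array([ray(c,A(p,6,(110,165)),.023) for p in[(430,247),(478,312),(317,438),(270,374)]])
print("seal",S.round(4).tolist());print("centre",S.mean(0), "sides",[np.linalg.norm(S[i]-S[i-1]) for i in range(4)])
y=(S[3]-S[0]+S[2]-S[1]);ya=np.arctan2(y[1],y[0]);x=S[0]-S[1]+S[3]-S[2];print("yaw x",np.degrees(ya)-90,np.degrees(np.arctan2(x[1],x[0])))
a=ya-np.pi/2;R=np.array([[np.cos(a),-np.sin(a)],[np.sin(a),np.cos(a)]]);print("pivot from model",S.mean(0)[:2]+R@[.1,-.05])
pv=ray(c,A((318,108),6,(110,165)),.085);print("pivot px",pv)
P=cloud(c,c["T"]);f=c["frame"].astype(int)
r=(f[...,0]>150)&(f[...,1]<90)&(f[...,2]<90);m=np.zeros_like(r);m[175:200,120:155]=1
Q=P[r&m];print("handle n",len(Q),Q.mean(0),np.median(Q[:,2]));l=cv2.fitLine(Q[:,:2].astype(np.float32),2,0,.01,.01).ravel();print(l,np.degrees(np.arctan2(l[1],l[0])))
m[:]=0;m[203:240,315:378]=1
Q=P[m&(P[...,2]>.025)&(P[...,2]<.06)];print("meter",len(Q),cv2.minAreaRect(Q[:,:2].astype(np.float32)),np.median(Q[:,2]),Q.mean(0))
for p in[(210,200),(453,200),(205,300),(452,302)]:print(ray(c,A(p,5,(280,170)),.032))
v=P[(P[...,2]>.04)];
for n,(x0,x1,y0,y1) in dict(vise=(205,285,175,220),psu=(315,370,130,190),bench_pad=(300,350,190,250),shelf=(100,400,0,55)).items():
    q=P[y0:y1,x0:x1].reshape(-1,3);q=q[q[:,2]>.03];print(n,q.min(0),q.max(0))
E
```

```text
seal [[0.4779, 0.3116, 0.023], [0.4446, 0.2865, 0.023], [0.3817, 0.3657, 0.023], [0.4139, 0.3904, 0.023]]
centre [0.42955478 0.33855316 0.023     ] sides [np.float64(0.10151821348002779), np.float64(0.04169120750199234), np.float64(0.10110322075117502), np.float64(0.04057947949302315)]
yaw x 38.76960463701124 37.17397072543904
pivot from model [0.53883132 0.36218868]
pivot px [0.53715321 0.35836603 0.085     ]
handle n 57 [0.52617922 0.42984264 0.07775177] 0.08351401266931013
[ 0.13246265 -0.991188    0.5261792   0.42984262] -82.38808
meter 1045 ((0.427706778049469, -0.1828591376543045), (0.14545127749443054, 0.06700675934553146), 89.53652954101562) 0.03405563241824261 [ 0.42781337 -0.18284271  0.03409835]
[ 0.46194373 -0.11326574  0.032     ]
[ 0.4609726  -0.25962553  0.032     ]
[ 0.40165016 -0.10801098  0.032     ]
[ 0.39949472 -0.25539274  0.032     ]
vise [2.59146364e-01 8.38393716e-05 3.00672332e-02] [0.54048268 0.22849935 1.38910438]
psu [ 0.25914636 -0.2379129   0.03000943] [0.71327914 0.09791014 1.38910438]
bench_pad [ 0.25914636 -0.19576555  0.0300024 ] [0.52159024 0.09791014 1.38910438]
shelf [ 0.25914636 -0.22165525  0.03538376] [0.97016094 0.42174745 1.38910438]
```

```bash
cat >> h.py <<'E'
from bench import observe,capture
from scipy.spatial.transform import Rotation as Ro
def to(*targets,prev=None):
    "x,y,z,yaw(deg) of tool x, tool down -> row(s) from the present pose; chained"
    s=observe();p=np.array(s["tcp_pos"]);R=Ro.from_quat(s["orientation"])
    for x,y,z,a in targets:
        a=np.radians(a);G=Ro.from_matrix([[np.cos(a),np.sin(a),0],[np.sin(a),-np.cos(a),0],[0,0,-1]])
        print([x,y,z],"row",np.r_[R.inv().apply(np.array([x,y,z])-p),(R.inv()*G).as_rotvec()].round(3).tolist())
        p=np.array([x,y,z]);R=G
E
python3 - <<'E'
from h import *
c=dict(np.load("top.npz"));P=cloud(c,c["T"])
for u in(150,300,430):
  for v in(40,47,52): print(u,v,P[v,u].round(3))
to((.5,-.2,.3,70),(.53,.428,.25,97.6))
E
```

```text
150 40 [0.749 0.308 0.52 ]
150 47 [0.732 0.307 0.522]
150 52 [0.736 0.313 0.494]
300 40 [ 0.748 -0.006  0.518]
300 47 [ 0.735 -0.006  0.514]
300 52 [ 0.734 -0.008  0.493]
430 40 [ 0.747 -0.279  0.516]
430 47 [ 0.735 -0.28   0.509]
430 52 [ 0.734 -0.288  0.488]
[0.5, -0.2, 0.3] row [0.404, -0.294, -0.062, -0.002, -0.001, -0.881]
[0.53, 0.428, 0.25] row [0.6, -0.187, 0.05, 0.0, 0.0, -0.482]
```

```bash
python3 -m handwheel '[[0.4,-0.29,-0.06,0,0,-0.88],[0.4,-0.29,-0.06,0,0,-0.88],[0.4,-0.29,-0.06,0,0,-0.88],[0.4,-0.29,-0.06,0,0,-0.88],[0.4,-0.29,-0.06,0,0,-0.88],[0.4,-0.29,-0.06,0,0,-0.88],[0.4,-0.29,-0.06,0,0,-0.88],[0.4,-0.29,-0.06,0,0,-0.88],[0.4,-0.29,-0.06,0,0,-0.88],[0.4,-0.29,-0.06,0,0,-0.88]]' 0.4; python3 -c "
from h import *
to((.53,.428,.25,97.6))"
```

```text
time: 0.93
tcp_pos: [0.4522, -0.27, 0.2891]
orientation: [0.819, 0.573, -0.0, -0.0]
contact_force: [0.3, -0.8, -0.4]
finger_gap: 0.0356
grasp_force: 0.0
[0.53, 0.428, 0.25] row [0.682, -0.166, 0.039, -0.0, 0.0, -0.483]
```

```bash
python3 -m handwheel '[[0.68,-0.165,-0.02,0,0,-0.48],[0.68,-0.165,-0.02,0,0,-0.48],[0.68,-0.165,-0.02,0,0,-0.48],[0.68,-0.165,-0.02,0,0,-0.48],[0.68,-0.165,-0.02,0,0,-0.48],[0.68,-0.165,-0.02,0,0,-0.48],[0.68,-0.165,-0.02,0,0,-0.48],[0.68,-0.165,-0.02,0,0,-0.48],[0.68,-0.165,-0.02,0,0,-0.48],[0.68,-0.165,-0.02,0,0,-0.48]]'; python3 -c "
from h import *
to((.53,.428,.22,97.6))"
```

```text
time: 1.77
tcp_pos: [0.4979, 0.1438, 0.3008]
orientation: [0.66, 0.751, -0.0, 0.0]
contact_force: [0.1, -0.7, 0.6]
finger_gap: 0.0349
grasp_force: 0.0
[0.53, 0.428, 0.22] row [0.278, 0.069, 0.081, -0.0, 0.0, -0.003]
```

```bash
python3 -m handwheel '[[0.278,0.069,0.08,0,0,0],[0.278,0.069,0.08,0,0,0],[0.278,0.069,0.08,0,0,0],[0.278,0.069,0.08,0,0,0],[0.278,0.069,0.08,0,0,0],[0.278,0.069,0.08,0,0,0],[0.278,0.069,0.08,0,0,0],[0.278,0.069,0.08,0,0,0],[0.278,0.069,0.08,0,0,0],[0.278,0.069,0.08,0,0,0]]'; python3 - <<'E'
from h import *
s=observe();c=capture("wrist");np.savez("w1.npz",**c,p=s["tcp_pos"],q=s["orientation"])
cv2.imwrite("pics/w1.png",c["frame"][:,:,::-1])
T=np.eye(4);T[:3,:3]=Ro.from_quat(s["orientation"]).as_matrix();T[:3,3]=s["tcp_pos"];T=T@c["hand_eye"]
P=cloud(c,T);f=c["frame"].astype(int)
r=(f[...,0]>130)&(f[...,1]<90)&(f[...,2]<90)&(P[...,2]>.06)&(P[...,2]<.1);Q=P[r]
print(len(Q),np.median(Q[:,2]),cv2.minAreaRect(Q[Q[:,2]>.08][:,:2].astype(np.float32)),Q.mean(0))
E
```

```text
time: 2.6
tcp_pos: [0.5305, 0.426, 0.2202]
orientation: [0.66, 0.752, -0.001, 0.0]
contact_force: [0.3, -0.4, -0.1]
finger_gap: 0.0351
grasp_force: 0.0
1086 0.0853435412623838 ((0.522746205329895, 0.42829763889312744), (0.013711120933294296, 0.07079010456800461), 11.41991138458252) [0.52260834 0.42979785 0.08517153]
```

View pics/w1.png

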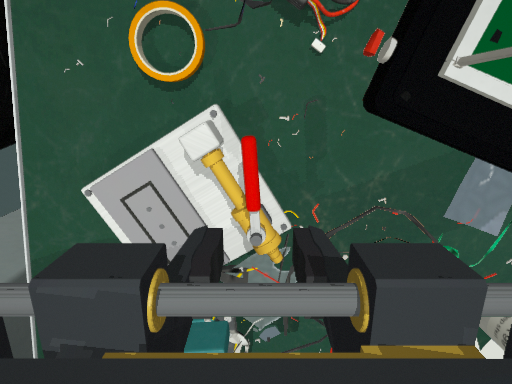

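The wrist view shows the red sleeve from (250,140) to (255,210) with the pivot at (257,240), and nothing blocks the straddle. The depth fit puts the handle centre at (0.5227, 0.4283), direction 101.4°.

```bash
python3 -c "
from h import *
to((.5227,.4283,.1,101.4),(.5227,.4283,.064,101.4))
pv=np.array([.537,.362]);r=.068
print('arc')
to(*[(*(pv+r*np.array([np.cos(a),np.sin(a)])),.064,np.degrees(a)) for a in np.radians([101.4])])
R=lambda a:np.array([[np.cos(a),-np.sin(a)],[np.sin(a),np.cos(a)]])
# arc rows relative to start yaw: tool x outwards, y = clockwise tangent
for d in range(7,71,7):
  t=np.radians(d);print(d,[round(r*(np.cos(t)-1),3),round(r*np.sin(t),3),0,0,0,round(t,3)])
"
```

```text
[0.5227, 0.4283, 0.1] row [0.005, -0.008, 0.121, 0.0, 0.002, -0.07]
[0.5227, 0.4283, 0.064] row [0.0, 0.0, 0.036, 0.0, 0.0, 0.0]
arc
[np.float64(0.5235593008542194), np.float64(0.4286584398742771), 0.064] row [0.005, -0.007, 0.157, 0.0, 0.002, -0.07]
7 [np.float64(-0.001), np.float64(0.008), 0, 0, 0, np.float64(0.122)]
14 [np.float64(-0.002), np.float64(0.016), 0, 0, 0, np.float64(0.244)]
21 [np.float64(-0.005), np.float64(0.024), 0, 0, 0, np.float64(0.367)]
28 [np.float64(-0.008), np.float64(0.032), 0, 0, 0, np.float64(0.489)]
35 [np.float64(-0.012), np.float64(0.039), 0, 0, 0, np.float64(0.611)]
42 [np.float64(-0.017), np.float64(0.046), 0, 0, 0, np.float64(0.733)]
49 [np.float64(-0.023), np.float64(0.051), 0, 0, 0, np.float64(0.855)]
56 [np.float64(-0.03), np.float64(0.056), 0, 0, 0, np.float64(0.977)]
63 [np.float64(-0.037), np.float64(0.061), 0, 0, 0, np.float64(1.1)]
70 [np.float64(-0.045), np.float64(0.064), 0, 0, 0, np.float64(1.222)]
```

```bash
python3 -m handwheel '[[0.005,-0.008,0.04,0,0,-0.07],[0.005,-0.008,0.08,0,0,-0.07],[0.005,-0.008,0.11,0,0,-0.07],[0.005,-0.008,0.13,0,0,-0.07],[0.005,-0.008,0.145,0,0,-0.07],[0.005,-0.008,0.157,0,0,-0.07],[0.005,-0.008,0.157,0,0,-0.07]]' && python3 -m handwheel '[[0,0,0,0,0,0],[0,0,0,0,0,0],[0,0,0,0,0,0],[0,0,0,0,0,0]]' 0.25
```

```text
time: 3.23
tcp_pos: [0.5221, 0.4286, 0.0623]
orientation: [0.634, 0.774, -0.001, 0.0]
contact_force: [-0.9, -0.1, -0.2]
finger_gap: 0.0353
grasp_force: 0.0
time: 3.57
tcp_pos: [0.5226, 0.4312, 0.0652]
orientation: [0.633, 0.774, 0.001, 0.0]
contact_force: [0.6, -0.3, -0.3]
finger_gap: 0.0219
grasp_force: 0.0
```

```bash
python3 -m handwheel '[[-0.001,0.008,0,0,0,0.122],[-0.002,0.016,0,0,0,0.244],[-0.005,0.024,0,0,0,0.367],[-0.008,0.032,0,0,0,0.489],[-0.012,0.039,0,0,0,0.611],[-0.017,0.046,0,0,0,0.733],[-0.017,0.046,0,0,0,0.733]]'
```

```text
time: 4.15
tcp_pos: [0.5714, 0.4233, 0.0646]
orientation: [0.87, 0.494, 0.001, -0.0]
contact_force: [-0.7, 1.0, 0.3]
finger_gap: 0.022
grasp_force: 0.0
```

```bash
python3 -m handwheel '[[-0.001,0.008,0,0,0,0.122],[-0.002,0.016,0,0,0,0.244],[-0.005,0.024,0,0,0,0.367]]'; python3 -m handwheel '[[0,0.003,0,0,0,0.04]]';python3 -m handwheel '[[0,0.003,0,0,0,0.04]]'
```

```text
time: 4.4
tcp_pos: [0.5876, 0.4094, 0.0646]
orientation: [0.944, 0.329, 0.001, -0.002]
contact_force: [-1.1, 4.8, -1.4]
finger_gap: 0.0219
grasp_force: 2.0
time: 4.48
tcp_pos: [0.5908, 0.4057, 0.0647]
orientation: [0.951, 0.309, 0.001, -0.001]
contact_force: [-0.5, 3.0, -1.4]
finger_gap: 0.022
grasp_force: 1.6
time: 4.57
tcp_pos: [0.5921, 0.4038, 0.0647]
orientation: [0.956, 0.292, 0.001, -0.001]
contact_force: [-0.6, 4.0, -0.6]
finger_gap: 0.0221
grasp_force: 1.6
```

```bash
for i in 1 ; do python3 -m handwheel '[[0,0.003,0,0,0,0.04]]';python3 -m handwheel '[[0,0.003,0,0,0,0.03]]';python3 -m handwheel '[[0,0.002,0,0,0,0]]';done
```

```text
time: 4.65
tcp_pos: [0.593, 0.4024, 0.0646]
orientation: [0.962, 0.274, 0.001, -0.002]
contact_force: [-5.7, 9.9, -1.8]
finger_gap: 0.0217
grasp_force: 6.0
time: 4.73
tcp_pos: [0.5927, 0.4024, 0.0647]
orientation: [0.966, 0.26, 0.0, -0.004]
contact_force: [-7.3, 12.1, -1.7]
finger_gap: 0.022
grasp_force: 7.2
time: 4.82
tcp_pos: [0.5926, 0.4023, 0.0647]
orientation: [0.965, 0.261, -0.0, -0.005]
contact_force: [-6.6, 14.7, -4.0]
finger_gap: 0.0221
grasp_force: 7.7
```

The stop is reached: force climbed to about 16 N with no motion. I'll open, centre and rise.

```bash
python3 -m handwheel '[[0,0,0,0,0,0],[0,-0.005,0,0,0,0],[0,-0.007,0,0,0,0],[0,-0.007,-0.03,0,0,0],[0,-0.007,-0.07,0,0,0],[0,-0.007,-0.11,0,0,0],[0,-0.007,-0.15,0,0,0],[0,-0.007,-0.19,0,0,0],[0,-0.007,-0.2,0,0,0]]' 0.45; python3 - <<'E'
from h import *
s=observe();c=capture("top");P=cloud(c,c["T"]);cv2.imwrite("pics/t2.png",cv2.resize(c["frame"][165:265,110:240,::-1],None,fx=5,fy=5))
c=capture("wrist");T=np.eye(4);T[:3,:3]=Ro.from_quat(s["orientation"]).as_matrix();T[:3,3]=s["tcp_pos"];T=T@c["hand_eye"]
P=cloud(c,T);f=c["frame"].astype(int)
r=(f[...,0]>130)&(f[...,1]<90)&(f[...,2]<90)&(P[...,2]>.08)&(P[...,2]<.095);Q=P[r]
print(s["tcp_pos"],len(Q),cv2.minAreaRect(Q[:,:2].astype(np.float32)))
np.savez("w2.npz",P=P,f=c["frame"]);cv2.imwrite("pics/w2.png",c["frame"][:,:,::-1])
to((.428,-.183,.25,90))
E
```

```text
time: 5.57
tcp_pos: [0.5956, 0.4026, 0.2721]
orientation: [0.966, 0.258, 0.005, -0.002]
contact_force: [0.8, 0.1, 0.8]
finger_gap: 0.0396
grasp_force: 0.0
[0.59564484 0.40256555 0.27214855] 780 ((0.5894693732261658, 0.40430915355682373), (0.07023640722036362, 0.013762062415480614), 38.36322784423828)
[0.428, -0.183, 0.25] row [-0.436, 0.424, 0.015, 0.003, -0.006, -1.049]
```

View pics/w2.png

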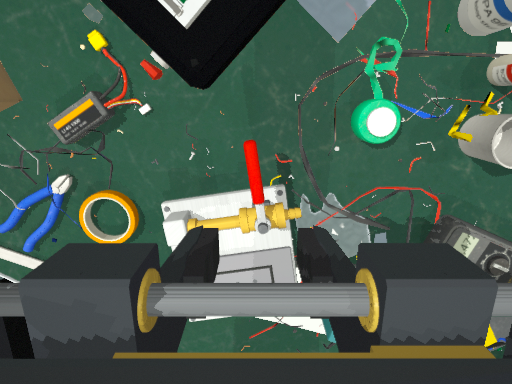

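The handle now measures 38.36°, square across the pipe, so the valve is shut. On to the meter.

```bash
R='x'; python3 -m handwheel '[[-0.436,0.424,-0.02,0,0,-1.049],[-0.436,0.424,-0.02,0,0,-1.049],[-0.436,0.424,-0.02,0,0,-1.049],[-0.436,0.424,-0.02,0,0,-1.049],[-0.436,0.424,-0.02,0,0,-1.049],[-0.436,0.424,-0.02,0,0,-1.049],[-0.436,0.424,-0.02,0,0,-1.049],[-0.436,0.424,-0.02,0,0,-1.049],[-0.436,0.424,-0.02,0,0,-1.049],[-0.436,0.424,-0.02,0,0,-1.049]]' 1; python3 -c "
from h import *
to((.428,-.183,.25,90))"
```

```text
time: 6.5
tcp_pos: [0.4783, 0.0047, 0.2756]
orientation: [0.706, 0.709, -0.001, -0.001]
contact_force: [1.2, -1.2, 0.2]
finger_gap: 0.0882
grasp_force: 0.0
[0.428, -0.183, 0.25] row [-0.187, -0.051, 0.026, -0.003, 0.0, 0.004]
```

```bash
python3 -m handwheel '[[-0.22,-0.051,0.04,-0.003,0,0.004],[-0.22,-0.051,0.04,-0.003,0,0.004],[-0.22,-0.051,0.04,-0.003,0,0.004],[-0.22,-0.051,0.04,-0.003,0,0.004],[-0.22,-0.051,0.04,-0.003,0,0.004],[-0.22,-0.051,0.04,-0.003,0,0.004],[-0.22,-0.051,0.04,-0.003,0,0.004],[-0.22,-0.051,0.04,-0.003,0,0.004]]'; python3 - <<'E'
from h import *
s=observe();c=capture("wrist");T=np.eye(4);T[:3,:3]=Ro.from_quat(s["orientation"]).as_matrix();T[:3,3]=s["tcp_pos"];T=T@c["hand_eye"]
P=cloud(c,T);f=c["frame"].astype(int)
r=(P[...,2]>.025)&(P[...,2]<.06)&(abs(P[...,0]-.428)<.042)&(abs(P[...,1]+.183)<.085);Q=P[r]
print(s["tcp_pos"],len(Q),cv2.minAreaRect(Q[:,:2].astype(np.float32)),np.percentile(Q,[0,2,50,98,100],axis=0).round(4).tolist())
cv2.imwrite("pics/w3.png",c["frame"][:,:,::-1])
to((.428,-.183,.1,90))
E
```

```text
time: 7.17
tcp_pos: [0.4275, -0.2137, 0.2357]
orientation: [0.71, 0.705, 0.0, -0.001]
contact_force: [0.1, -0.1, -0.2]
finger_gap: 0.0881
grasp_force: 0.0
[ 0.42754749 -0.21374682  0.23569297] 7767 ((0.4268057346343994, -0.18545633554458618), (0.1457383632659912, 0.06811931729316711), 89.01090240478516) [[0.3919, -0.258, 0.0251], [0.3947, -0.2523, 0.0277], [0.4269, -0.1783, 0.0354], [0.4591, -0.1161, 0.0435], [0.4616, -0.1126, 0.0481]]
[0.428, -0.183, 0.1] row [0.029, -0.001, 0.136, 0.001, -0.001, -0.005]
```

View pics/w3.png

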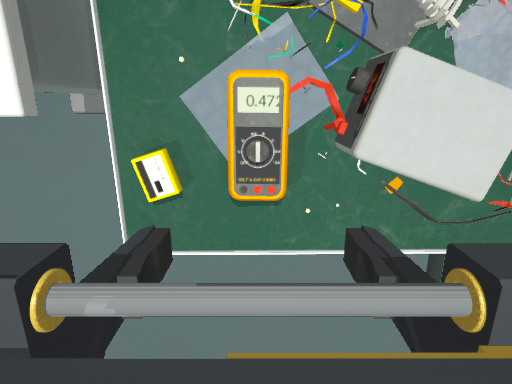

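The wrist view shows the orange meter at (258,135), upright in the picture. A red lead and clip lie at (295–345, 80–130), and the corner of the power supply is near (340,150). Before descending I'll check clearance on the +x side.

```bash
python3 - <<'E'
from h import *
s=observe();c=capture("wrist");T=np.eye(4);T[:3,:3]=Ro.from_quat(s["orientation"]).as_matrix();T[:3,3]=s["tcp_pos"];T=T@c["hand_eye"]
P=cloud(c,T).reshape(-1,3)
for y0 in np.arange(-.26,-.11,.015):
    q=P[(P[:,1]>y0)&(P[:,1]<=y0+.015)&(P[:,0]>.467)&(P[:,0]<.65)]
    print(round(y0,3),[ (z,round(float(q[q[:,2]>z][:,0].min()),3)) for z in(.006,.02,.05,.07) if (q[:,2]>z).any()])
E
```

```text
-0.26 [(0.006, 0.592)]
-0.245 [(0.006, 0.58), (0.02, 0.611), (0.05, 0.611), (0.07, 0.611)]
-0.23 [(0.006, 0.471), (0.02, 0.471), (0.05, 0.471), (0.07, 0.471)]
-0.215 [(0.006, 0.471), (0.02, 0.471), (0.05, 0.471), (0.07, 0.471)]
-0.2 [(0.006, 0.467), (0.02, 0.467), (0.05, 0.467), (0.07, 0.467)]
-0.185 [(0.006, 0.477), (0.02, 0.477), (0.05, 0.477), (0.07, 0.477)]
-0.17 [(0.006, 0.507), (0.02, 0.507), (0.05, 0.521), (0.07, 0.521)]
-0.155 [(0.006, 0.513), (0.02, 0.526), (0.05, 0.526), (0.07, 0.526)]
-0.14 [(0.006, 0.468), (0.02, 0.521), (0.05, 0.529), (0.07, 0.532)]
-0.125 [(0.006, 0.473), (0.02, 0.523), (0.05, 0.53), (0.07, 0.538)]
-0.11 [(0.006, 0.544), (0.02, 0.544), (0.05, 0.544), (0.07, 0.544)]
```

```bash
python3 - <<'E'
from h import *
s=observe();c=capture("wrist");T=np.eye(4);T[:3,:3]=Ro.from_quat(s["orientation"]).as_matrix();T[:3,3]=s["tcp_pos"];T=T@c["hand_eye"]
P=cloud(c,T)
for A,n in((P[:235],"w"),(cloud(c:=dict(np.load("top.npz")),c["T"]),"t")):
    A=A.reshape(-1,3);A=A[A[:,2]<.16]
    for y0 in np.arange(-.26,-.11,.015):
        q=A[(A[:,1]>y0)&(A[:,1]<=y0+.015)&(A[:,0]>.467)&(A[:,0]<.65)]
        print(n,round(y0,3),[(z,round(float(q[q[:,2]>z][:,0].min()),3)) for z in(.006,.02,.05,.06,.07,.08,.09) if (q[:,2]>z).any()])
E
```

```text
w -0.26 [(0.006, 0.588)]
w -0.245 [(0.006, 0.579), (0.02, 0.612), (0.05, 0.612), (0.06, 0.612), (0.07, 0.612), (0.08, 0.612), (0.09, 0.618)]
w -0.23 [(0.006, 0.569), (0.02, 0.569), (0.05, 0.569), (0.06, 0.569), (0.07, 0.569), (0.08, 0.569), (0.09, 0.576)]
w -0.215 [(0.006, 0.529), (0.02, 0.529), (0.05, 0.529), (0.06, 0.529), (0.07, 0.529), (0.08, 0.529), (0.09, 0.537)]
w -0.2 [(0.006, 0.515), (0.02, 0.515), (0.05, 0.515), (0.06, 0.515), (0.07, 0.515), (0.08, 0.515), (0.09, 0.519)]
w -0.185 [(0.006, 0.505), (0.02, 0.508), (0.05, 0.517), (0.06, 0.517), (0.07, 0.517), (0.08, 0.517), (0.09, 0.521)]
w -0.17 [(0.006, 0.507), (0.02, 0.507), (0.05, 0.522), (0.06, 0.522), (0.07, 0.522), (0.08, 0.522), (0.09, 0.528)]
w -0.155 [(0.006, 0.512), (0.02, 0.527), (0.05, 0.527), (0.06, 0.527), (0.07, 0.527), (0.08, 0.527), (0.09, 0.531)]
w -0.14 [(0.006, 0.467), (0.02, 0.521), (0.05, 0.525), (0.06, 0.532), (0.07, 0.532), (0.08, 0.533), (0.09, 0.538)]
w -0.125 [(0.006, 0.476), (0.02, 0.523), (0.05, 0.528), (0.06, 0.537), (0.07, 0.537), (0.08, 0.538), (0.09, 0.544)]
w -0.11 [(0.006, 0.544), (0.02, 0.54
[... 547 characters left out ...]
09, 0.525)]
t -0.185 [(0.006, 0.467), (0.02, 0.513), (0.05, 0.519), (0.06, 0.519), (0.07, 0.519), (0.08, 0.52), (0.09, 0.524)]
t -0.17 [(0.006, 0.477), (0.02, 0.508), (0.05, 0.523), (0.06, 0.523), (0.07, 0.523), (0.08, 0.523), (0.09, 0.531)]
t -0.155 [(0.006, 0.47), (0.02, 0.528), (0.05, 0.528), (0.06, 0.528), (0.07, 0.528), (0.08, 0.529), (0.09, 0.536)]
t -0.14 [(0.006, 0.468), (0.02, 0.524), (0.05, 0.535), (0.06, 0.535), (0.07, 0.535), (0.08, 0.535), (0.09, 0.54)]
t -0.125 [(0.006, 0.467), (0.02, 0.524), (0.05, 0.528), (0.06, 0.54), (0.07, 0.541), (0.08, 0.543), (0.09, 0.552)]
t -0.11 [(0.006, 0.471), (0.02, 0.533), (0.05, 0.546), (0.06, 0.546), (0.07, 0.546), (0.08, 0.548), (0.09, 0.553)]
```

The power supply's corner is at (0.517, -0.19) and about 95 mm high, so a centred gripper body (±93 mm) would touch it. I'll grasp 6–7 mm towards -x, so that closing draws the meter away from the supply.

```bash
python3 -c "
from h import *
to((.4202,-.184,.115,89))"
```

```text
[0.4202, -0.184, 0.115] row [0.027, -0.01, 0.122, 0.002, -0.001, 0.015]
```

```bash
python3 -m handwheel '[[0.03,-0.01,0.04,0.002,-0.001,0.015],[0.03,-0.01,0.08,0.002,-0.001,0.015],[0.03,-0.01,0.11,0.002,-0.001,0.015],[0.03,-0.01,0.122,0.002,-0.001,0.015],[0.03,-0.01,0.122,0.002,-0.001,0.015],[0.03,-0.01,0.122,0.002,-0.001,0.015]]' 1;  python3 -c "
from h import *
to((.4202,-.184,.008,89))"
```

```text
time: 7.82
tcp_pos: [0.42, -0.1818, 0.1153]
orientation: [0.713, 0.701, 0.0, 0.0]
contact_force: [0.2, 0.3, 1.1]
finger_gap: 0.0883
grasp_force: 0.0
[0.4202, -0.184, 0.008] row [-0.002, 0.0, 0.107, 0.0, 0.0, -0.0]
```

```bash
python3 -m handwheel '[[0,0,0.02,0,0,0],[0,0,0.04,0,0,0],[0,0,0.06,0,0,0],[0,0,0.075,0,0,0],[0,0,0.075,0,0,0]]' 1;  python3 -m handwheel '[[0,0,0.01,0,0,0],[0,0,0.02,0,0,0],[0,0,0.03,0,0,0],[0,0,0.032,0,0,0],[0,0,0.032,0,0,0]]' 1
```

```text
time: 8.23
tcp_pos: [0.42, -0.1827, 0.0398]
orientation: [0.714, 0.7, -0.0, 0.0]
contact_force: [-0.3, -0.1, 0.1]
finger_gap: 0.0883
grasp_force: 0.0
time: 8.65
tcp_pos: [0.4195, -0.183, 0.0078]
orientation: [0.714, 0.7, -0.0, 0.0]
contact_force: [-0.3, -0.3, 0.2]
finger_gap: 0.088
grasp_force: 0.0
```

The descent was clear. Now grip, then a small lift.

```bash
python3 -m handwheel '[[0,0,0,0,0,0],[0,0,0,0,0,0],[0,0,0,0,0,0],[0,0,0,0,0,0],[0,0,0,0,0,0],[0,0,0,0,0,0],[0,0,0,0,0,0],[0,0,0,0,0,0]]' 0.6;  python3 -m handwheel '[[0,0,-0.01,0,0,0],[0,0,-0.02,0,0,0],[0,0,-0.04,0,0,0],[0,0,-0.07,0,0,0],[0,0,-0.1,0,0,0],[0,0,-0.14,0,0,0],[0,0,-0.18,0,0,0],[0,0,-0.22,0,0,0],[0,0,-0.24,0,0,0],[0,0,-0.24,0,0,0]]'; python3 - <<'E'
from h import *
to((.4285,.339,.25,128.4),(.5,.1,.25,110),(.4285,.339,.25,128.4))
s=observe();c=capture("scene");cv2.imwrite("pics/s3.png",c["frame"][:,:,::-1])
E
```

```text
time: 9.32
tcp_pos: [0.4208, -0.1833, 0.0088]
orientation: [0.714, 0.7, 0.001, 0.002]
contact_force: [3.1, 0.1, 5.3]
finger_gap: 0.0678
grasp_force: 30.0
time: 10.15
tcp_pos: [0.4209, -0.1836, 0.2528]
orientation: [0.714, 0.7, 0.001, 0.004]
contact_force: [-0.0, -0.0, -3.9]
finger_gap: 0.068
grasp_force: 30.0
[0.4285, 0.339, 0.25] row [0.523, -0.003, 0.001, 0.005, 0.007, -0.691]
[0.5, 0.1, 0.25] row [-0.232, -0.092, 0.0, 0.0, 0.0, 0.321]
[0.4285, 0.339, 0.25] row [0.249, 0.015, 0.0, 0.0, 0.0, -0.321]
```

View pics/s3.png

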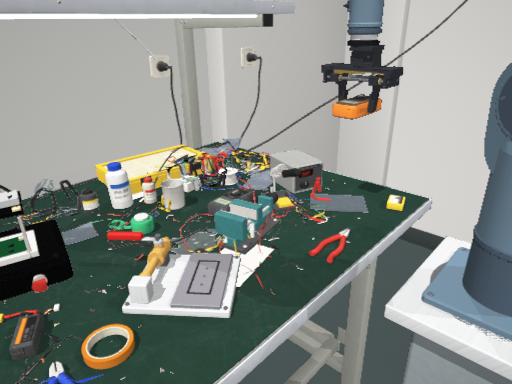

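The meter is held level, clear of the bench, at about (358,105). Carrying it to the pad, and measuring it in the grip on the way.

```bash
python3 -m handwheel '[[0.26,0.04,0,0.003,0.003,-0.34],[0.26,0.04,0,0.003,0.003,-0.34],[0.26,0.04,0,0.003,0.003,-0.34],[0.26,0.04,0,0.003,0.003,-0.34],[0.26,0.04,0,0.003,0.003,-0.34],[0.26,0.04,0,0.003,0.003,-0.34],[0.26,0.04,0,0.003,0.003,-0.34],[0.26,0.04,0,0.003,0.003,-0.34]]';  python3 - <<'E'
from h import *
to((.4285,.339,.2,128.4))
s=observe();c=capture("wrist")
P=cloud(c,np.asarray(c["hand_eye"]));f=c["frame"].astype(int)
m=(abs(P[...,0])<.1)&(abs(P[...,1])<.045)&(P[...,2]<.0)&(P[...,2]>-.06)&(f[...,0]>170)&(f[...,2]<90)
Q=P[m];print(len(Q),Q.min(0),Q.max(0),np.percentile(Q,[1,50,99],axis=0).round(4).tolist());print(cv2.minAreaRect(Q[:,:2].astype(np.float32)))
cv2.imwrite("pics/w4.png",c["frame"][:,:,::-1])
E
```

```text
time: 10.87
tcp_pos: [0.4628, 0.0807, 0.246]
orientation: [0.582, 0.813, -0.001, -0.004]
contact_force: [0.0, -0.2, -4.1]
finger_gap: 0.0679
grasp_force: 30.0
[0.4285, 0.339, 0.2] row [0.255, 0.051, 0.047, -0.004, -0.006, -0.343]
7879 [-0.04951051 -0.03506201 -0.02733614] [ 0.07116464  0.03297546 -0.01684943] [[-0.0436, -0.0342, -0.0255], [0.0551, -0.0016, -0.0235], [0.0712, 0.0323, -0.018]]
((0.010856300592422485, -0.0010108128190040588), (0.06801435351371765, 0.12065986543893814), 89.93717956542969)
```

View pics/w4.png

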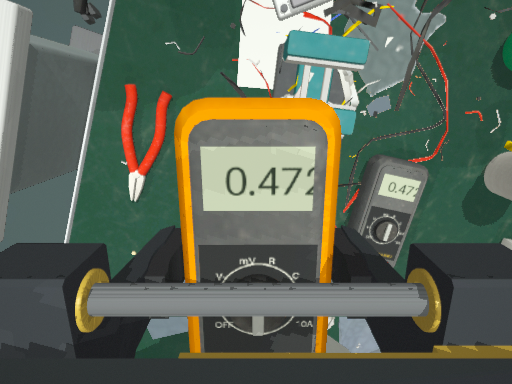

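The picture shows the far end of the meter at row 98, square in the fingers, with its centre 2 mm behind the grasp line and its underside 8.5 mm beyond the TCP. Continuing to above the pad.

```bash
python3 -m handwheel '[[0.256,0.052,0.047,-0.004,-0.006,-0.343],[0.256,0.052,0.047,-0.004,-0.006,-0.343],[0.256,0.052,0.047,-0.004,-0.006,-0.343],[0.256,0.052,0.047,-0.004,-0.006,-0.343],[0.256,0.052,0.047,-0.004,-0.006,-0.343],[0.256,0.052,0.047,-0.004,-0.006,-0.343],[0.256,0.052,0.047,-0.004,-0.006,-0.343],[0.256,0.052,0.047,-0.004,-0.006,-0.343],[0.256,0.052,0.047,-0.004,-0.006,-0.343]]';  python3 - <<'E'
from h import *
to((.4273,.3408,.06,128.4))
E
```

```text
time: 11.67
tcp_pos: [0.4328, 0.3337, 0.1996]
orientation: [0.438, 0.899, -0.002, 0.002]
contact_force: [0.4, 0.2, -4.2]
finger_gap: 0.0677
grasp_force: 30.0
[0.4273, 0.3408, 0.06] row [0.01, 0.0, 0.14, -0.003, 0.005, -0.007]
```

```bash
python3 -m handwheel '[[0,0,0,0,0,0],[0,0,0,0,0,0]]'; python3 - <<'E'
from h import *
to((.4273,.3408,.06,128.4))
E
```

```text
time: 11.83
tcp_pos: [0.4343, 0.3328, 0.2009]
orientation: [0.44, 0.898, -0.001, 0.002]
contact_force: [0.2, -0.5, -3.9]
finger_gap: 0.0677
grasp_force: 30.0
[0.4273, 0.3408, 0.06] row [0.011, -0.001, 0.141, -0.0, 0.005, -0.01]
```

```bash
python3 -m handwheel '[[0.011,0,0.04,0,0.004,-0.01],[0.011,0,0.08,0,0.004,-0.01],[0.011,0,0.11,0,0.004,-0.01],[0.011,0,0.13,0,0.004,-0.01],[0.011,0,0.141,0,0.004,-0.01],[0.011,0,0.141,0,0.004,-0.01],[0.011,0,0.141,0,0.004,-0.01]]'; python3 - <<'E'
from h import *
to((.4273,.3408,.034,128.4))
c=capture("scene");cv2.imwrite("pics/s4.png",cv2.resize(c["frame"][220:330,110:260,::-1],None,fx=5,fy=5,interpolation=cv2.INTER_CUBIC))
E
```

```text
time: 12.42
tcp_pos: [0.428, 0.3436, 0.0611]
orientation: [0.435, 0.901, 0.001, 0.001]
contact_force: [0.1, 0.4, -3.1]
finger_gap: 0.0677
grasp_force: 30.0
[0.4273, 0.3408, 0.034] row [-0.002, -0.002, 0.027, 0.002, 0.0, 0.002]
```

View pics/s4.png

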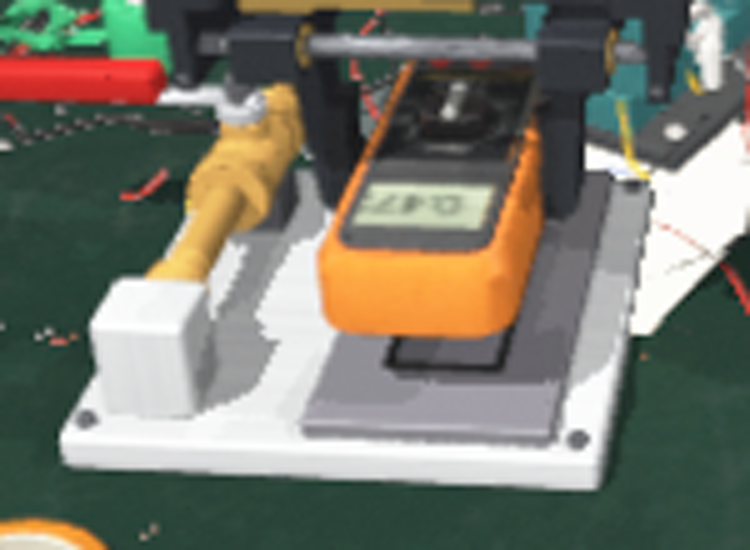

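The meter hovers square over the pad, with the seal's end showing at (450,350), and the handle is clear. Lowering until contact.

```bash
python3 -m handwheel '[[-0.001,-0.001,0.01,0.002,0,0],[-0.001,-0.001,0.02,0.002,0,0],[-0.001,-0.001,0.026,0.002,0,0],[-0.001,-0.001,0.026,0.002,0,0],[-0.001,-0.001,0.026,0.002,0,0]]'; python3 -m handwheel '[[0,0,0.001,0,0,0],[0,0,0.0015,0,0,0]]'; python3 -m handwheel '[[0,0,0.001,0,0,0],[0,0,0.0015,0,0,0]]'
```

```text
time: 12.88
tcp_pos: [0.4268, 0.3425, 0.0341]
orientation: [0.434, 0.901, -0.0, -0.0]
contact_force: [-0.1, 0.2, -3.9]
finger_gap: 0.068
grasp_force: 30.0
time: 13.05
tcp_pos: [0.4273, 0.343, 0.0332]
orientation: [0.434, 0.901, 0.0, 0.0]
contact_force: [0.8, -0.3, -4.3]
finger_gap: 0.0678
grasp_force: 30.0
time: 13.22
tcp_pos: [0.4273, 0.3429, 0.0319]
orientation: [0.434, 0.901, 0.0, 0.0]
contact_force: [-2.2, -2.8, 6.1]
finger_gap: 0.0677
grasp_force: 30.0
```

```bash
python3 -m handwheel '[[0,0,0,0,0,0],[0,0,0,0,0,0],[0,0,0,0,0,0],[0,0,0,0,0,0],[0,0,-0.02,0,0,0],[0,0,-0.05,0,0,0],[0,0,-0.09,0,0,0],[0,0,-0.13,0,0,0],[0,0,-0.17,0,0,0],[0,0,-0.17,0,0,0]]' 1; python3 - <<'E'
from h import *
s=observe();c=capture("wrist");T=np.eye(4);T[:3,:3]=Ro.from_quat(s["orientation"]).as_matrix();T[:3,3]=s["tcp_pos"];T=T@c["hand_eye"]
P=cloud(c,T);f=c["frame"].astype(int)
m=(f[...,0]>170)&(f[...,1]<190)&(f[...,2]<90)&(P[...,2]>.045)&(P[...,2]<.07)&(np.hypot(P[...,0]-.428,P[...,1]-.34)<.1)
Q=P[m];print("wrist meter",len(Q),cv2.minAreaRect(Q[:,:2].astype(np.float32)),s["tcp_pos"])
def pad(P,f,n):
    # grey pad & plate in world; print plate rect
    m=(P[...,2]>.008)&(P[...,2]<.0195)&(f.min(-1)>150)&(np.hypot(P[...,0]-.46,P[...,1]-.36)<.14)
    Q=P[m];print(n,"plate",len(Q),cv2.minAreaRect(Q[:,:2].astype(np.float32)))
pad(P,f,"w")
cv2.imwrite("pics/w5.png",c["frame"][:,:,::-1])
E
```

```text
time: 14.05
tcp_pos: [0.43, 0.3463, 0.209]
orientation: [0.434, 0.901, 0.005, 0.002]
contact_force: [1.1, 0.3, 0.5]
finger_gap: 0.0878
grasp_force: 0.0
wrist meter 3035 ((0.45217961072921753, 0.36322546005249023), (0.1328541338443756, 0.14219564199447632), 38.548980712890625) [0.43000087 0.34625695 0.20903873]
w plate 9517 ((0.47206005454063416, 0.33819931745529175), (0.18912535905838013, 0.22610607743263245), 38.56288528442383)
```

View pics/w5.png

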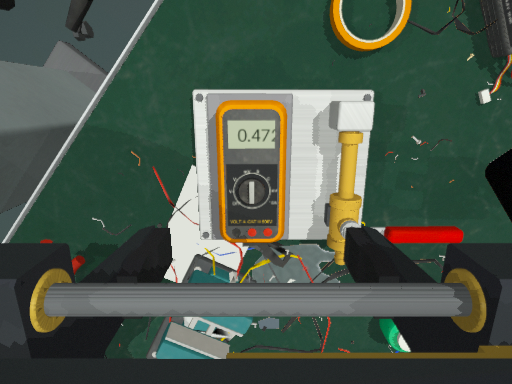

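The meter lies on the pad, in the picture from x 218–286 and y 100–242, with the pad's edges at x 208 and 292. I'll measure the centring.

```bash
python3 - <<'E'
from h import *
s=observe();c=capture("wrist");T=np.eye(4);T[:3,:3]=Ro.from_quat(s["orientation"]).as_matrix();T[:3,3]=s["tcp_pos"];T=T@c["hand_eye"]
P=cloud(c,T);c["T"]=T
a=np.radians(38.4);U=np.array([[np.cos(a),np.sin(a)],[-np.sin(a),np.cos(a)]]);o=np.array([.4285,.3392])
L=(P[...,:2]-o)@U.T
v,u=np.mgrid[:384,:512]
m=(u>205)&(u<300)&(v>90)&(v<238)&(P[...,2]>.035)&(P[...,2]<.08)
Q=L[m];r=cv2.minAreaRect(Q.astype(np.float32));print("meter",r,np.median(P[m][:,2]),Q.min(0),Q.max(0))
m=(u<300)&(v<238)&(P[...,2]>.0195)&(P[...,2]<.027)&(abs(L[...,0])<.06)&(abs(L[...,1])<.1);Q=L[m];print("pad pts",Q.min(0),Q.max(0),np.percentile(Q,[1,99],axis=0))
m=(u<385)&(v<238)&(P[...,2]>.008)&(P[...,2]<.0195)&(L[...,1]>0);Q=L[m];print("plate",np.percentile(Q,[.5,99.5],axis=0),"expect -.06,.13,.085")
for n,p,z in(("padL",(208,150),.023),("padR",(292,130),.023),("padTop",(250,94),.023),("plTL",(194,91),.015),("plTR",(374,91),.015)):print(n,(ray(c,p,z)[:2]-o)@U.T)
E
```

```text
meter ((0.0003736764192581177, 0.005273081362247467), (0.06809541583061218, 0.13834337890148163), 0.17617696523666382) 0.05845950704559674 [-0.03383645 -0.06380053] [0.03451881 0.074473  ]
pad pts [-0.0568296  -0.07638643] [0.04259885 0.08126091] [[-0.04532156 -0.07406997]
 [ 0.04219938  0.08115822]]
plate [[-0.06072455  0.00069028]
 [ 0.1273781   0.16372262]] expect -.06,.13,.085
padL [-0.04743459  0.02369733]
padR [0.04033538 0.0445655 ]
padTop [-0.00301785  0.08016479]
plTL [-0.0604347   0.08309943]
plTR [0.12448661 0.08354398]
```

The meter is within about 3 mm of centre and 0.2° of square, well over the seal. Now to the handle, to open it.

```bash
python3 -c "
from h import *
to((.5903,.4049,.2,38.4))"; python3 -m handwheel '[[0,0,0,0,0,0.1],[0,0,0,0,0,0.1]]' 0.45;python3 -c "
from h import *
to((.5903,.4049,.2,38.4))"
```

```text
[0.5903, 0.4049, 0.2] row [-0.053, 0.165, 0.004, 0.003, -0.003, 1.573]
time: 14.32
tcp_pos: [0.4266, 0.3418, 0.2002]
orientation: [0.48, 0.877, -0.001, -0.0]
contact_force: [0.2, 0.3, 0.3]
finger_gap: 0.0763
grasp_force: 0.0
[0.5903, 0.4049, 0.2] row [-0.035, 0.172, -0.0, -0.002, 0.002, 1.47]
```

```bash
python3 -m handwheel '[[-0.035,0.172,0,0,0,1.47],[-0.035,0.172,0,0,0,1.47],[-0.035,0.172,0,0,0,1.47],[-0.035,0.172,0,0,0,1.47],[-0.035,0.172,0,0,0,1.47],[-0.035,0.172,0,0,0,1.47],[-0.035,0.172,0,0,0,1.47],[-0.035,0.172,0,0,0,1.47],[-0.035,0.172,0,0,0,1.47],[-0.035,0.172,0,0,0,1.47]]'; python3 -m handwheel '[[0,0,0,0,0,0.26],[0,0,0,0,0,0.26],[0,0,0,0,0,0.26],[0,0,0,0,0,0.26]]'; python3 -c "
from h import *
to((.5903,.4049,.064,38.4))"
```

```text
time: 15.15
tcp_pos: [0.5899, 0.406, 0.1992]
orientation: [0.902, 0.431, -0.002, 0.001]
contact_force: [-0.1, -0.1, -0.2]
finger_gap: 0.0398
grasp_force: 0.0
time: 15.48
tcp_pos: [0.5901, 0.4062, 0.1999]
orientation: [0.949, 0.314, -0.001, 0.001]
contact_force: [-0.7, 0.0, 0.2]
finger_gap: 0.0396
grasp_force: 0.0
[0.5903, 0.4049, 0.064] row [-0.0, 0.001, 0.136, 0.001, 0.003, -0.032]
```

```bash
python3 -m handwheel '[[0,0.001,0.04,0,0.002,-0.032],[0,0.001,0.08,0,0.002,-0.032],[0,0.001,0.11,0,0.002,-0.032],[0,0.001,0.128,0,0.002,-0.032],[0,0.001,0.136,0,0.002,-0.032],[0,0.001,0.136,0,0.002,-0.032]]' && python3 -m handwheel '[[0,0,0,0,0,0],[0,0,0,0,0,0],[0,0,0,0,0,0],[0,0,0,0,0,0]]' 0.25
```

```text
time: 15.98
tcp_pos: [0.5898, 0.4047, 0.0627]
orientation: [0.945, 0.328, -0.001, 0.0]
contact_force: [-0.7, 0.1, 0.9]
finger_gap: 0.0397
grasp_force: 0.0
time: 16.32
tcp_pos: [0.5921, 0.4063, 0.0672]
orientation: [0.945, 0.327, 0.002, -0.001]
contact_force: [-0.6, -0.3, -0.4]
finger_gap: 0.0222
grasp_force: 0.0
```

```bash
python3 -m handwheel '[[-0.001,-0.008,0,0,0,-0.122],[-0.002,-0.016,0,0,0,-0.244],[-0.005,-0.024,0,0,0,-0.367],[-0.008,-0.032,0,0,0,-0.489],[-0.012,-0.039,0,0,0,-0.611],[-0.017,-0.046,0,0,0,-0.733],[-0.017,-0.046,0,0,0,-0.733]]'
```

```text
time: 16.9
tcp_pos: [0.5495, 0.4316, 0.0665]
orientation: [0.764, 0.646, 0.002, 0.0]
contact_force: [0.5, 0.5, -0.2]
finger_gap: 0.0224
grasp_force: 0.0
```

```bash
python3 -m handwheel '[[-0.001,-0.008,0,0,0,-0.122],[-0.002,-0.016,0,0,0,-0.244],[-0.005,-0.024,0,0,0,-0.367],[-0.008,-0.032,0,0,0,-0.489],[-0.012,-0.039,0,0,0,-0.611],[-0.017,-0.046,0,0,0,-0.733],[-0.017,-0.046,0,0,0,-0.733]]'; python3 -m handwheel '[[0,-0.003,0,0,0,-0.04]]'; python3 -m handwheel '[[0,-0.003,0,0,0,-0.04]]';python3 -m handwheel '[[0,-0.003,0,0,0,-0.04]]'
```

```text
time: 17.48
tcp_pos: [0.5013, 0.4226, 0.0662]
orientation: [0.483, 0.875, 0.002, 0.0]
contact_force: [1.1, 0.6, -0.5]
finger_gap: 0.0222
grasp_force: 0.0
time: 17.57
tcp_pos: [0.4999, 0.4217, 0.0662]
orientation: [0.469, 0.883, 0.002, 0.001]
contact_force: [1.7, 2.2, -0.4]
finger_gap: 0.0224
grasp_force: 1.6
time: 17.65
tcp_pos: [0.4976, 0.4202, 0.0662]
orientation: [0.451, 0.893, 0.002, 0.001]
contact_force: [1.5, 1.9, -0.1]
finger_gap: 0.0221
grasp_force: 1.6
time: 17.73
tcp_pos: [0.4952, 0.4185, 0.0662]
orientation: [0.433, 0.901, 0.002, 0.001]
contact_force: [2.1, 2.8, -0.8]
finger_gap: 0.022
grasp_force: 1.6
```

```bash
python3 -m handwheel '[[0,-0.003,0,0,0,-0.04]]'; python3 -m handwheel '[[0,-0.003,0,0,0,-0.02]]';python3 -m handwheel '[[0,-0.003,0,0,0,0]]'; python3 -m handwheel '[[0,-0.002,0,0,0,0]]'
```

```text
time: 17.82
tcp_pos: [0.4928, 0.4166, 0.0662]
orientation: [0.415, 0.91, 0.002, 0.001]
contact_force: [2.3, 1.6, 0.3]
finger_gap: 0.0219
grasp_force: 1.6
time: 17.9
tcp_pos: [0.4904, 0.4149, 0.0662]
orientation: [0.405, 0.914, 0.002, 0.001]
contact_force: [8.3, 7.6, -0.5]
finger_gap: 0.0223
grasp_force: 6.3
time: 17.98
tcp_pos: [0.4903, 0.4147, 0.0665]
orientation: [0.405, 0.914, 0.006, 0.001]
contact_force: [14.5, 15.5, -15.9]
finger_gap: 0.0225
grasp_force: 10.8
time: 18.07
tcp_pos: [0.4902, 0.4147, 0.0665]
orientation: [0.406, 0.914, 0.008, 0.002]
contact_force: [17.9, 19.0, -19.2]
finger_gap: 0.0221
grasp_force: 12.9
```

The stop is reached. Release, rise and check.

```bash
python3 -m handwheel '[[0,0.004,0,0,0,0],[0,0.009,0,0,0,0],[0,0.009,0,0,0,0],[0,0.009,0,0,0,0],[0,0.009,-0.03,0,0,0],[0,0.009,-0.07,0,0,0],[0,0.009,-0.11,0,0,0],[0,0.009,-0.15,0,0,0],[0,0.009,-0.18,0,0,0],[0,0.009,-0.18,0,0,0]]' 0.45; python3 - <<'E'
from h import *
s=observe();c=capture("wrist");T=np.eye(4);T[:3,:3]=Ro.from_quat(s["orientation"]).as_matrix();T[:3,3]=s["tcp_pos"];T=T@c["hand_eye"]
P=cloud(c,T);f=c["frame"].astype(int)
r=(f[...,0]>130)&(f[...,1]<90)&(f[...,2]<90)&(P[...,2]>.08)&(P[...,2]<.095)&(np.hypot(P[...,0]-.495,P[...,1]-.414)<.08);Q=P[r]
print(len(Q),cv2.minAreaRect(Q[:,:2].astype(np.float32)))
cv2.imwrite("pics/w6.png",c["frame"][:,:,::-1])
E
```

```text
time: 18.9
tcp_pos: [0.4933, 0.4187, 0.2525]
orientation: [0.404, 0.915, 0.005, 0.002]
contact_force: [0.1, 1.0, 0.1]
finger_gap: 0.0398
grasp_force: 0.0
882 ((0.494004487991333, 0.4148891568183899), (0.013944268226623535, 0.07072675228118896), 38.55414962768555)
```

View pics/w6.png

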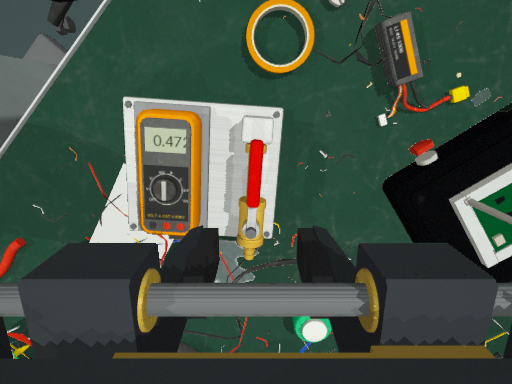

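The handle at (256,175) measures 128.55°, in line with the pipe. That is 90.2° from the shut position, so it is on its stop. The meter sits square on the pad, and the gripper is clear.

```bash
python3 -c "
from bench import sign_off
print(sign_off())"
```

```text
the job is handed in; nothing more can be done
None
```

The job is handed in: I turned the valve fully shut, laid the orange meter face up on the pad about 3 mm off centre and square to within 0.2°, covering the seal, then turned the valve fully open to its stop; I left the dark meter alone.

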